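# Pack the parts tins in layers and hold up the fullest

### The arm

A 7-joint arm with a two-finger parallel gripper is mounted at the origin on the work surface. World frame = base frame: x ahead of the robot, y to its left, z up, the work surface at z = 0. Lengths are in m, angles in degrees, forces in N, time in s.
With the tool pointing down it reaches from about 0.425 to 0.875 m from the base axis. Payload 4.7 kg.
Tool frame: the origin (TCP) lies between the finger pads; the fingertips stand robot.tcp_to_tips ahead of it and the grasp point (between the pads) lies 5 mm behind it (robot.tcp_to_tips is the distance from the TCP to the fingertips, in m); z points along the fingers, y is the direction in which the jaws open and shut (so a half turn about z gives the same grasp; the last joint's range is limited). The gripper opens to 87 mm and grips with 3 to 60 N. Pads are 19 mm wide; open, the fingers measure 117 mm over their backs; the gripper's body (75 mm by 190 mm) begins 51 mm behind the grasp point.
Start: joints at [-67.947, 18.392, -4.016, 83.108, 1.295, 78.541, -3.26], TCP at [0.236, 0.606, 0.237] pointing down, gripper open.
Joint ranges: [-163.93, 163.93], [-17.29, 119.83], [-79.2, 71.16], [3.27, 140.29], [-89.18, 269.18], [5.43, 117.66], [-154.24, 154.24]. Speed limits (degrees/s): [147.25, 147.25, 180, 180, 180, 180, 180].

### API

Orientations are given as a 3x3 rotation matrix whose columns are the frame's x, y, z axes.
In Python, from station import observe, eyes, ticket, robot gives the robot as it stands.
- The arm moves only by the tool play_rows, never from a script. Its argument "series" is a list of rows, each a list of 4 numbers: the shift along the tool's x, y, z in mm, then the turn about the tool's z in degrees. A call has 1 to 8 rows; each row is the pose to reach, as a shift and turn from the pose commanded when the call began, along the tool's axes at that moment; what a row does not reach only later rows make up. A row lasts 1/8 s, in which the tool goes at most 62.5 mm and 10.7 degrees, less where a joint would pass 70% of its speed; a pose out of reach is approached as far as the arm can. A call with a gripper value outside its range is refused whole. "grip" is the finger opening in mm, from 0 to 87, set as the call begins (left out, the last holds). The fingers move at their own pace and stop on an object; "squeeze" is the grip in N (left out, the last holds). Time passes only in rows, so rows that repeat a pose let the fingers close. It gives the time, the measured TCP pose, the force and the opening at its end, in the units of the state.
- observe(): the state, without advancing time (a new reading comes with each control period).
- eyes.read_camera(name): name is "scene" or "top"; returns a dict with "color" (480x640x3 uint8, blue, green, red), "range_z" (480x640 float32, m along the optical axis (not along the pixel's ray), 0 where there is no reading), "fx", "fy", "cx", "cy" (pixels), "xyz" and "orientation" of the camera in the world. Camera axes: x right, y up, looking along -z (the intrinsics and any distortion apply to the point x, -y, -z); pixel columns grow to the right and rows downward; lengths in m; the calibration is good to about 2 mm. A picture is of the moment at which its call begins.
- ticket.finish_job(): hands the job in, once; it reports no verdict.
The state is a dict: "time_s": time; "joint_pos": joint angles; "joint_velocities": joint speeds; "tau": joint torques, N m; "position": TCP position; "ee_rot": TCP orientation; "wrist_force": force on the tool from outside, world axes, zero at the start; "moment": the same for the moment, N m; "width": finger opening in m.
Only numpy, scipy, OpenCV 4.12 (cv2) and the standard library are available. Lean on these libraries where they do the work, as an engineer would, in place of code of your own. Each camera call takes 0.05 s, during which the arm holds its last target.

### The job

The kit tub already holds a bottom layer of four tins: lay the plywood separator sheet flat inside the tub on top of them. Then heft the three tins on the desk, stand the two lighter ones on the sheet as the next layer, and finish with the heaviest still in your grip, held up and upright with its underside at least 20 cm above the desk, still holding it when you stop. Set things down rather than dropping them, never tip a tin, and leave the small wheel and the motor where they are.

Things in the scene. Friction and masses are not known exactly. Their poses are not given: they have to be found in the camera images.
- tub: shallow open white tub, fixed, on its upturned lid (300 x 220 x 10 mm). Inside 256 mm along its x, 176 along y; rim with 17 mm flange 80 mm above the desk. Origin on the desk under its centre, z up, yaw within 0.25 rad of the world. In it stand four tins like those on the desk, at x about +-76, y +-43 mm, tops 64 mm above the desk: the sheet goes on these
- sheet: separator of 6 mm plywood, 240 mm along its x, 160 along y, 0.15 kg, flat on the desk; origin: centre of its underside, z up, yaw within 0.3 rad of the world. Two slots right through it, 44 (x) by 32 mm (y), centred at x 0, y +-34 mm, leave a 36 mm wide bridge at its centre: pinch that, a finger in each slot. Fits the tub with 8 mm to spare all round, long side along the tub's x
- tin_a: closed metal tin, 50 mm tall, 60 mm across its lid (top 12 mm), 57 mm below; origin: centre of its underside, z up. Stands on the desk. tin_a, tin_b and tin_c look alike but hold different loads of loose steel parts that shift a few mm inside: 0.15 to 0.75 kg in all, the heaviest at least 0.2 kg more than either other; which one it is changes from run to run
- tin_b: as tin_a
- tin_c: as tin_a
- wheel: bystander: small robot wheel with rubber tyre lying flat on the desk, 41 mm across, 17 mm high; origin at the centre of its underside
- motor: bystander: small gear motor, about 42 x 22 x 18 mm, lying on the desk; origin at the centre of its underside
There are look-alikes about, which are no part of the job. Leave any red look-alike of the tin_c alone.

How it is judged:
By the outcome, as a careful person would: the job done as asked, in the order asked, and still so for the second after the job is handed in, while the arm keeps its last pose, push and grip.
It also fails if it takes over 72 s, if anything falls off the work surface, if the arm or the gripper's body presses on something with over 40 N, if the wrist force passes 120 N, or if a joint passes its speed limit or range.

## Working session

There is one attempt and no reset: what is moved stays moved. The work goes in short steps, Python scripts to look and compute and a tool call to move; the robot and the scene stay as the last step left them, time stands still between calls to the robot, and variables do not carry over. Pictures are saved under pics/ and viewed, and the job is handed in when it is done.

Besides the shell and the picture viewer there is one more tool, called after "Request:" as name(argument=value, ...) on one line, values as JSON. play_rows: Moves the arm, as the interface text tells. Its arguments: {"type":"object","properties":{"series":{"type":"array"},"grip":{"type":"number"},"squeeze":{"type":"number"}},"required":["series"]}

```bash
ls; mkdir -p pics
python3 - <<'E'
from station import observe, eyes, ticket, robot
import cv2,numpy as np,pickle
s=observe();print({k:np.round(v,3).tolist() for k,v in s.items()})
print([a for a in dir(robot) if a[0]!='_'], robot.tcp_to_tips)
for n in("scene","top"):
    c=eyes.read_camera(n);cv2.imwrite(f"pics/{n}0.png",c["color"]);pickle.dump(c,open(f"{n}0.pkl","wb"))
    print({k:(np.round(v,3).tolist()) for k,v in c.items() if k not in("color","range_z")})
E
```

```text
pics
{'time_s': 0.0, 'joint_pos': [-67.948, 18.438, -4.018, 83.176, 1.294, 78.541, -3.261], 'joint_velocities': [-0.09, -0.024, 0.041, -0.067, 0.029, -0.011, 0.014], 'tau': [-0.001, -49.127, -0.404, -31.253, -0.064, 0.044, 0.0], 'position': [0.235, 0.605, 0.235], 'ee_rot': [[-0.932, 0.362, -0.001], [0.362, 0.932, -0.002], [-0.0, -0.002, -1.0]], 'wrist_force': [0.173, -0.279, 0.564], 'moment': [0.01, -0.005, 0.038], 'width': 0.087}
['IKError', 'tcp_to_tips'] 0.014
{'fx': 493.865, 'fy': 493.865, 'cx': 326.749, 'cy': 229.389, 'xyz': [1.019, 0.183, 0.579], 'orientation': [[-0.376, -0.653, 0.658], [0.927, -0.279, 0.253], [0.018, 0.704, 0.71]]}
{'fx': 528.123, 'fy': 528.123, 'cx': 316.226, 'cy': 237.312, 'xyz': [0.318, 0.004, 1.04], 'orientation': [[0.025, 0.98, -0.197], [-1.0, 0.025, -0.004], [0.002, 0.197, 0.98]]}
```

View pics/scene0.png

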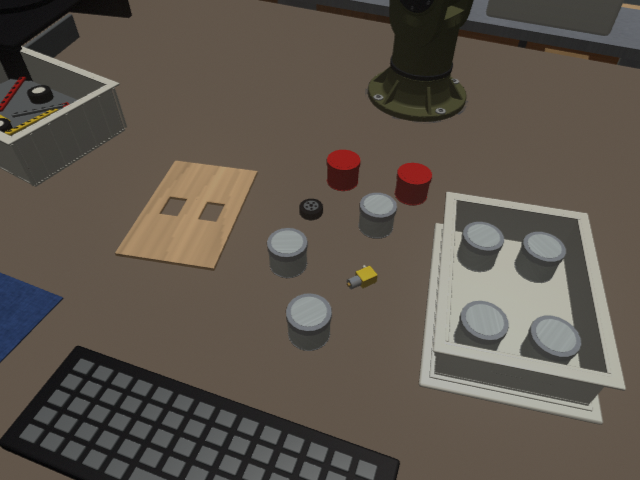

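View pics/top0.png

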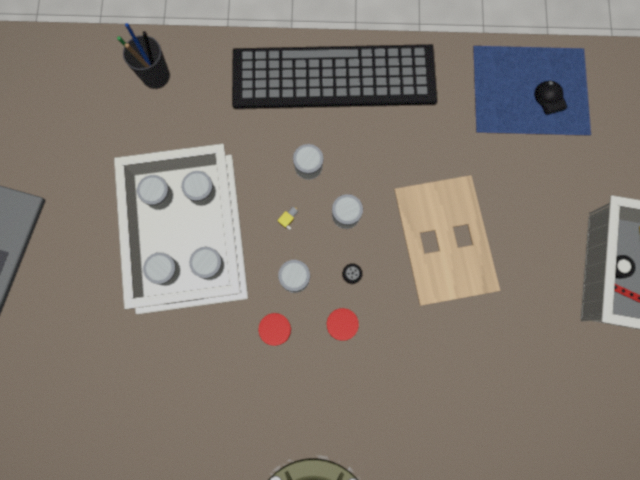

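The top view shows the tub at about (180,225), the sheet at (447,240) with slots at (430,241) and (463,236), and the grey tins at (308,158), (347,209) and (294,275). The motor is at (287,218), the wheel at (352,273), and the red look-alikes are at (275,329) and (342,324). Next I'll measure these.

```bash
cat > h.py <<'E'
import numpy as np,cv2,pickle
def cast(c,uv,z):
    uv=np.atleast_2d(np.asarray(uv,float))
    d=np.c_[(uv[:,0]-c["cx"])/c["fx"],-(uv[:,1]-c["cy"])/c["fy"],-np.ones(len(uv))]@np.asarray(c["orientation"]).T
    o=np.asarray(c["xyz"]);return o+d*((z-o[2])/d[:,2])[:,None]
def cloud(c):
    v,u=np.mgrid[:480,:640];r=c["range_z"]
    p=np.stack([(u-c["cx"])/c["fx"]*r,-(v-c["cy"])/c["fy"]*r,-r],-1)@np.asarray(c["orientation"]).T+np.asarray(c["xyz"])
    p[r<=0]=np.nan;return p
def cents(m,amin=20):
    n,l,s,ct=cv2.connectedComponentsWithStats(m.astype(np.uint8),connectivity=4)
    return [(s[i,4],ct[i],s[i,:4],l==i) for i in range(1,n) if s[i,4]>=amin]
E
python3 - <<'E'
from h import *
np.set_printoptions(precision=4,suppress=True)
for n in("top","scene"):
    c=pickle.load(open(n+"0.pkl","rb"));P=cloud(c);Z=P[...,2]
    hsv=cv2.cvtColor(c["color"],cv2.COLOR_BGR2HSV);print(n)
    # tins on desk: lid tops by height
    ok=(P[...,0]>0.2)&(P[...,0]<.85)&(abs(P[...,1])<.6)
    for lo,hi,lab in((.044,.056,"lid50"),(.058,.070,"lid64"),(.074,.086,"rim")):
        for a,ct,b,m in cents(ok&(Z>lo)&(Z<hi),60):
            q=P[m];zz=np.median(q[:,2]);
            print(lab,a,ct.round(1),"med",zz,"cast",cast(c,ct,zz)[0],hsv[m].mean(0).round(), (np.nanmax(q,0)-np.nanmin(q,0))[:2])
    wood=(hsv[...,0]>8)&(hsv[...,0]<22)&(hsv[...,1]>70)&(hsv[...,2]>110)
    for a,ct,b,m in cents(wood,800):
        mm=m.astype(np.uint8);cs,hi=cv2.findContours(mm,cv2.RETR_CCOMP,cv2.CHAIN_APPROX_NONE)
        for k,ctr in enumerate(cs):
            if len(ctr)<20: continue
            w=cast(c,ctr[:,0,:],.006)[:,:2]*1000
            r=cv2.minAreaRect(w.astype(np.float32));print("wood",a,hi[0][k][3],r,np.nanmedian(Z[m]))
E
```

```text
top
lid50 699 [308.  158.5] med 0.05041071772439276 cast [0.675  0.0273 0.0504] [ 94.   9. 168.] [0.0595 0.0595]
lid50 357 [154.2 183.9] med 0.0499197653520308 cast [0.6154 0.326  0.0499] [23. 17. 95.] [0.1853 0.1692]
lid50 730 [347.2 209.3] med 0.050358276741691965 cast [ 0.5739 -0.0512  0.0504] [ 94.   9. 170.] [0.0583 0.0582]
lid50 362 [597.2 265.1] med 0.049964800671613574 cast [ 0.4772 -0.5263  0.05  ] [24. 19. 80.] [0.2167 0.0372]
lid50 98 [136.3 273.1] med 0.05014854139089342 cast [0.4396 0.3445 0.0501] [23. 18. 91.] [0.0895 0.0155]
lid50 774 [294.  275.2] med 0.050479028757886624 cast [0.4433 0.0472 0.0505] [ 94.   9. 171.] [0.0584 0.0572]
lid50 200 [626.6 292.8] med 0.052673887172923706 cast [ 0.4259 -0.5758  0.0527] [ 10. 154. 137.] [0.0324 0.0466]
lid50 821 [342.4 324.2] med 0.05028127029510343 cast [ 0.3545 -0.0455  0.0503] [  1. 162. 191.] [0.0588 0.0579]
lid50 827 [274.4 329. ] med 0.05031243150251308 cast [0.3424 0.08   0.0503] [  1. 163. 191.] [0.0586 0.0579]
lid64 66 [149.4  74.6] med 0.0641766884638893 cast [0.839  0.3506 0.0642] [75. 23. 33.] [0.0164 0.0508]
lid64 
[... 3377 characters left out ...]
8038527073496943 cast [ 0.3733 -0.5759  0.0804] [24. 25. 70.] [0.0095 0.0449]
rim 765 [ 60.2 123.7] med 0.07984106179144251 cast [ 0.497  -0.5303  0.0798] [23. 25. 64.] [0.2197 0.0794]
rim 8224 [528.  300.7] med 0.07901546485127187 cast [0.5732 0.2859 0.079 ] [ 28.  18. 162.] [0.3192 0.2531]
wood 8776 -1 ((529.5810546875, -251.23263549804688), (241.35658264160156, 161.20510864257812), 11.852524757385254) 0.0049539923633160066
wood 8776 0 ((523.41796875, -217.17286682128906), (47.03055191040039, 34.10043716430664), 11.323290824890137) 0.0049539923633160066
wood 8776 0 ((537.4906005859375, -283.58441162109375), (47.687408447265625, 34.363983154296875), 12.464188575744629) 0.0049539923633160066
```

Run:
```python
from h import *
np.set_printoptions(precision=4,suppress=True)
for n in("top","scene"):
    c=pickle.load(open(n+"0.pkl","rb"));P=cloud(c);Z=P[...,2]
    hsv=cv2.cvtColor(c["color"],cv2.COLOR_BGR2HSV);print(n, hsv[240,410],hsv[240,447],hsv[240,550])
    wood=(hsv[...,0]>8)&(hsv[...,0]<22)&(hsv[...,1]>70)&(hsv[...,2]>100)
    for a,ct,b,m in cents(wood,3000):
        mm=m.astype(np.uint8);cs,hi=cv2.findContours(mm,cv2.RETR_CCOMP,cv2.CHAIN_APPROX_NONE)
        for k,ctr in enumerate(cs):
            if len(ctr)<20: continue
            w=cast(c,ctr[:,0,:],.006)[:,:2]*1000
            r=cv2.minAreaRect(w.astype(np.float32));print("wood",a,hi[0][k][3],r)
    m=(Z>.076)&(Z<.084)&(P[...,1]>.12)&(P[...,1]<.45)&(P[...,0]>.3)&(P[...,0]<.72)
    m=max(cents(m,500),key=lambda t:t[0])[3]
    cs,hi=cv2.findContours(m.astype(np.uint8),cv2.RETR_CCOMP,cv2.CHAIN_APPROX_NONE)
    for k,ctr in enumerate(cs):
        if len(ctr)<100: continue
        w=cast(c,ctr[:,0,:],.080)[:,:2]*1000
        print("rim",hi[0][k][3],cv2.minAreaRect(w.astype(np.float32)))
```

```text
top [ 17  68 198] [ 17  68 198] [ 16  47 130]
rim -1 ((530.5798950195312, 269.9580078125), (290.009765625, 209.88490295410156), 9.359441757202148)
rim 0 ((529.9856567382812, 269.8753662109375), (261.67822265625, 180.37393188476562), 9.726542472839355)
scene [15 58 97] [ 28  17 177] [ 80  10 156]
wood 8832 -1 ((529.1106567382812, -251.2081756591797), (242.26254272460938, 161.4588623046875), 11.849013328552246)
wood 8832 0 ((523.4779663085938, -217.43197631835938), (46.3369140625, 32.991943359375), 11.362528800964355)
wood 8832 0 ((537.8181762695312, -283.47845458984375), (47.45322036743164, 33.568443298339844), 11.477551460266113)
rim -1 ((532.2630004882812, 270.6833190917969), (291.5608215332031, 209.3680419921875), 9.450715065002441)
rim 0 ((531.9221801757812, 270.5712890625), (258.3675842285156, 177.66445922851562), 9.48585033416748)
```

Run:
```python
from h import *
c=pickle.load(open("top0.pkl","rb"))
hsv=cv2.cvtColor(c["color"],cv2.COLOR_BGR2HSV)
wood=(hsv[...,0]>8)&(hsv[...,0]<25)&(hsv[...,2]>150)
for a,ct,b,m in cents(wood,3000):
    cs,hi=cv2.findContours(m.astype(np.uint8),cv2.RETR_CCOMP,cv2.CHAIN_APPROX_NONE)
    for k,ctr in enumerate(cs):
        if len(ctr)<20: continue
        print("wood",a,hi[0][k][3],cv2.minAreaRect(cast(c,ctr[:,0,:],.006)[:,:2].astype(np.float32)*1000))
```

```text
wood 3558 -1 ((1023.5866088867188, -167.09854125976562), (77.80713653564453, 483.64202880859375), 1.516019344329834)
wood 3558 0 ((997.9699096679688, -280.49072265625), (24.937740325927734, 14.89825439453125), 41.93672561645508)
wood 3558 0 ((1011.7833862304688, -341.9840087890625), (15.696521759033203, 16.278419494628906), 47.51921844482422)
wood 3558 0 ((1013.381103515625, -300.8912048339844), (22.53150749206543, 13.414433479309082), 8.52530574798584)
wood 3558 0 ((1005.6288452148438, -211.00965881347656), (31.421142578125, 26.80286407470703), 46.72642517089844)
wood 3558 0 ((1008.7459716796875, -130.89540100097656), (29.55239486694336, 20.563451766967773), 82.4461669921875)
wood 3558 0 ((1011.8553466796875, -236.85586547851562), (19.391613006591797, 27.144962310791016), 54.02275848388672)
wood 3558 0 ((1010.45654296875, 20.477252960205078), (19.592430114746094, 12.561991691589355), 51.62132263183594)
wood 3558 0 ((1010.4996337890625, -161.12489318847656), (25.893024444580078, 29.958065032958984), 43.570777893066406)
wood 3558 0 ((1026.1427001953125, -359.2395935058594), (13.079486
[... 1529 characters left out ...]
79)
wood 3558 0 ((1048.626220703125, -250.84320068359375), (26.760334014892578, 24.783796310424805), 53.908878326416016)
wood 3558 0 ((1050.814697265625, -154.0672149658203), (11.276742935180664, 18.915996551513672), 48.72663497924805)
wood 3558 0 ((1059.1976318359375, -329.91717529296875), (11.836103439331055, 18.50274658203125), 13.963485717773438)
wood 9014 -1 ((530.8195190429688, -252.09832763671875), (242.34170532226562, 162.14854431152344), 11.825681686401367)
wood 9014 0 ((523.898193359375, -218.51382446289062), (45.77192687988281, 33.94572067260742), 11.189629554748535)
wood 9014 0 ((537.9149780273438, -285.18695068359375), (46.259239196777344, 34.41081619262695), 12.058037757873535)
```

Both cameras agree to within 2–3 mm: sheet at about (530.5, -251.3) mm with yaw 11.8°, tub at (531.2, 270.3) with yaw 9.5°. I'll go to the sheet first, using a helper that tracks the commanded pose.

```bash
cat > g.py <<'E'
# commanded pose tracker: python3 g.py upd dx dy dz turn   |  go x y z psi (mm,deg)
import sys,json,os
import numpy as np
from scipy.spatial.transform import Rotation
F="cmd.json"
p=json.load(open(F)) if os.path.exists(F) else [236,606,237,158.77]
def axes(psi):
    a=np.radians(psi);return np.array([[np.cos(a),np.sin(a),0],[np.sin(a),-np.cos(a),0],[0,0,-1]])
def upd(d):
    global p
    q=np.array(p[:3])+axes(p[3])@np.array(d[:3]);p=[*q,p[3]-d[3]];json.dump(p,open(F,"w"))
i=1;a=sys.argv
while i<len(a):
    v=list(map(float,a[i+1:i+5]))
    if a[i]=="upd": upd(v)
    else:
        d=axes(p[3]).T@(np.array(v[:3])-np.array(p[:3]));t=(p[3]-v[3]+180)%360-180
        print("delta",d.round(1),"turn",round(t,1)); upd([*d.round(0 if abs(d).max()>30 else 1),round(t,1)]); 
    i+=5
print("cmd",np.round(p,1))
E
python3 g.py go 500 200 200 85 go 530.5 -251.3 120 11.8; rm cmd.json
```

```text
delta [-393.1 -282.8   37. ] turn 73.8
delta [-446.8   70.1   80. ] turn 73.2
cmd [ 530.4 -251.5  120.    11.8]
```

Request:
play_rows(series=[[-30, -20, 3, 6], [-80, -57, 8, 15], [-130, -94, 12, 24], [-185, -133, 17, 34], [-240, -172, 22, 44], [-293, -210, 27, 54], [-345, -247, 32, 64], [-393, -283, 37, 73.8]], grip=53, squeeze=45)

```text
time_s: 1.1
position: [0.4934, 0.2082, 0.2003]
ee_rot: [[0.093, 0.996, 0.0], [0.996, -0.093, 0.0], [0.0, 0.0, -1.0]]
wrist_force: [1.1, 0.5, -0.3]
width: 0.0531
```

Request:
play_rows(series=[[-50, 8, 10, 9], [-108, 17, 20, 18], [-166, 26, 30, 28], [-224, 35, 40, 38], [-282, 44, 50, 48], [-340, 53, 60, 58], [-396, 62, 70, 67], [-447, 70, 80, 73.2]])

```text
time_s: 2.1
position: [0.5229, -0.2432, 0.1201]
ee_rot: [[0.98, 0.2, 0.0], [0.2, -0.98, 0.0], [0.0, -0.0, -1.0]]
wrist_force: [0.1, -0.2, 0.5]
width: 0.0532
```

Request:
play_rows(series=[[0, 0, 0, 0], [0, 0, 0, 0]])

```text
time_s: 2.35
position: [0.523, -0.2406, 0.12]
ee_rot: [[0.979, 0.204, -0.001], [0.204, -0.979, 0.001], [-0.001, -0.001, -1.0]]
wrist_force: [0.5, 0.9, 0.4]
width: 0.0531
```

```bash
python3 g.py upd -393 -283 37 73.8 upd -447 70 80 73.2
python3 - <<'E'
from station import observe,eyes
import cv2,numpy as np,pickle
s=observe();print(s["time_s"],s["position"],np.degrees(np.arctan2(s["ee_rot"][1][0],s["ee_rot"][0][0])),s["width"],s["wrist_force"],np.round(s["joint_pos"]),np.round(s["ee_rot"],3).tolist())
for n in("scene","top"):
    c=eyes.read_camera(n);cv2.imwrite(f"pics/{n}1.png",c["color"])
E
```

```text
cmd [ 530.4 -251.5  120.    11.8]
2.35 [ 0.52297781 -0.24060454  0.12004717] 11.788239124842661 0.05311052376928089 [0.49059195 0.85282877 0.36118714] [-15.  18.  43. 103. -13.  64. -45.] [[0.979, 0.204, -0.001], [0.204, -0.979, 0.001], [-0.001, -0.001, -1.0]]
```

The last row of the first call didn't get all the way there. From here I'll base deltas on the settled measured pose.

```bash
cat > d.py <<'E'
# python3 d.py x y z psi : delta from measured pose (mm, deg)
import sys,numpy as np
from station import observe
s=observe();R=np.array(s["ee_rot"]);psi=np.degrees(np.arctan2(R[1,0],R[0,0]));P=np.array(s["position"])*1000
print("t",s["time_s"],"P",P.round(1),"psi",round(psi,1),"w",round(s["width"]*1000,1),"F",np.round(s["wrist_force"],1),"M",np.round(s["moment"],2),"tilt",R[2].round(4))
a=list(map(float,sys.argv[1:]))
for i in range(0,len(a),4):
    v=np.array(a[i:i+4]);th=np.radians(psi)
    A=np.array([[np.cos(th),np.sin(th),0],[np.sin(th),-np.cos(th),0],[0,0,-1]])
    t=(psi-v[3]+180)%360-180
    print("delta",(A.T@(v[:3]-P)).round(1),"turn",round(t,1))
    P=v[:3];psi=v[3]
E
python3 d.py 530.5 -251.3 60 11.8
```

```text
t 2.45 P [ 523.7 -239.4  120.5] psi 11.9 w 52.7 F [0.7 0.3 0.3] M [-0.06  0.16 -0.02] tilt [ 4.0e-04 -1.2e-03 -1.0e+00]
delta [ 4.2 13.  60.5] turn 0.1
```

View pics/scene1.png

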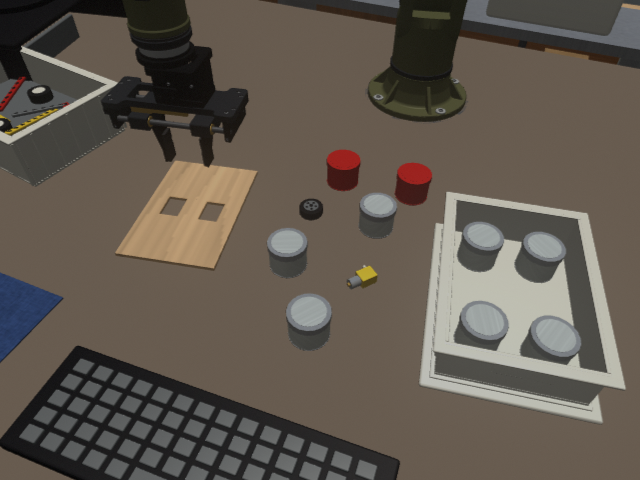

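The picture shows the fingertips at about (168,157) and (207,161), high above the slots at (174,206) and (212,211). I'll descend partway and check the alignment.

Request:
play_rows(series=[[1, 4, 15, 0], [3, 9, 35, 0], [4, 13, 60, 0], [4, 13, 75, 0], [4, 13, 80, 0], [4, 13, 80, 0]])

```text
time_s: 3.2
position: [0.5297, -0.2532, 0.0404]
ee_rot: [[0.979, 0.204, -0.0], [0.204, -0.979, 0.0], [-0.0, -0.0, -1.0]]
wrist_force: [0.6, 0.3, 0.4]
width: 0.053
```

```bash
python3 - <<'E'
from station import observe,eyes
import cv2,numpy as np,pickle
for n in("scene","top"):
    c=eyes.read_camera(n);pickle.dump(c,open(n+"2.pkl","wb"))
    im=c["color"]; im=im[120:280,90:290] if n=="scene" else im[160:320,360:540]
    cv2.imwrite(f"pics/{n}2.png",cv2.resize(im,None,fx=4,fy=4)[:600,:800])
E
python3 d.py 530.5 -251.3 16 11.8
```

```text
t 3.3 P [ 530.3 -253.4   41.3] psi 11.8 w 52.9 F [-0.5  0.1  0.8] M [-0.09  0.14 -0.02] tilt [ 1.3e-03  5.0e-04 -1.0e+00]
delta [ 0.6 -2.1 25.3] turn -0.0
```

View pics/scene2.png

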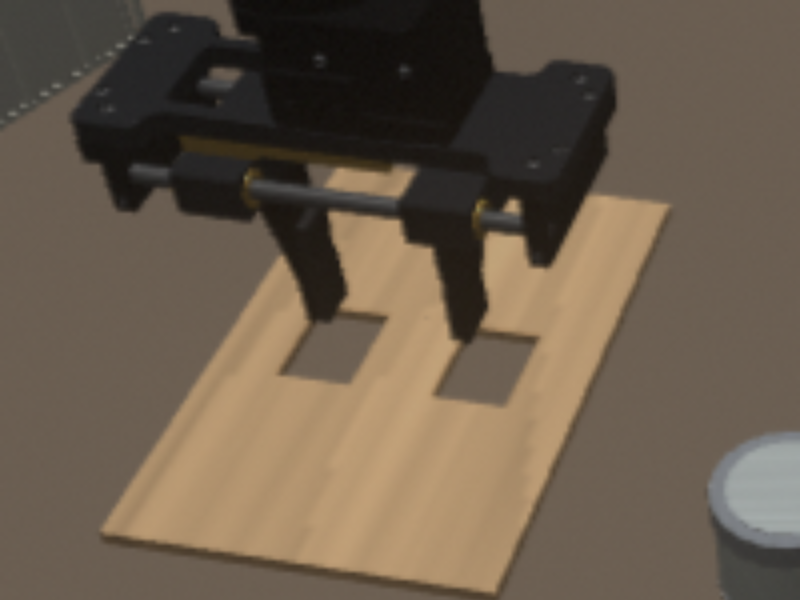

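View pics/top2.png

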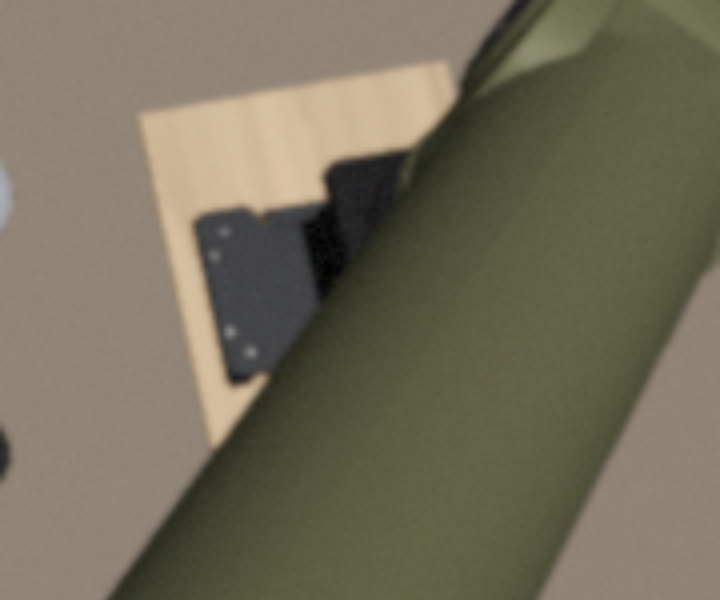

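Run:
```python
from h import *
c=pickle.load(open("scene2.pkl","rb"));print(cast(c,[[171,200],[207,205],[189,202.5]],.027).round(4))
```

```text
[[ 0.545  -0.2774  0.027 ]
 [ 0.5322 -0.2163  0.027 ]
 [ 0.5386 -0.2467  0.027 ]]
```

Request:
play_rows(series=[[0.5, -2, 10, 0], [0.5, -2, 20, 0], [0.5, -2, 25, 0], [0.5, -2, 25, 0]])

```text
time_s: 3.8
position: [0.5296, -0.2512, 0.0151]
ee_rot: [[0.979, 0.204, -0.001], [0.204, -0.979, 0.0], [-0.001, -0.0, -1.0]]
wrist_force: [-0.2, 0.2, -0.6]
width: 0.0529
```

Request:
play_rows(series=[[0, 0, 0, 0], [0, 0, 0, 0], [0, 0, 0, 0], [0, 0, 0, 0]], grip=20)

```text
time_s: 4.3
position: [0.5299, -0.2513, 0.0156]
ee_rot: [[0.979, 0.204, 0.0], [0.204, -0.979, -0.0], [0.0, 0.0, -1.0]]
wrist_force: [-0.1, -1.0, 0.0]
width: 0.0351
```

Request:
play_rows(series=[[0, 0, -3, 0], [0, 0, -10, 0], [0, 0, -25, 0], [0, 0, -50, 0], [0, 0, -80, 0], [0, 0, -110, 0], [0, 0, -125, 0], [0, 0, -125, 0]])

```text
time_s: 5.3
position: [0.5305, -0.2515, 0.1419]
ee_rot: [[0.979, 0.204, 0.003], [0.204, -0.979, -0.0], [0.003, 0.001, -1.0]]
wrist_force: [0.7, -0.5, -2.4]
width: 0.0347
```

```bash
python3 - <<'E'
from station import observe,eyes
import cv2,numpy as np,pickle
c=eyes.read_camera("scene");pickle.dump(c,open("scene3.pkl","wb"));cv2.imwrite("pics/scene3.png",c["color"])
E
python3 d.py 500 10 150 11 531.2 270.3 160 9.5 531.2 270.3 81 9.5
```

```text
t 5.35 P [ 529.8 -251.   140.6] psi 11.8 w 34.9 F [ 1.   0.4 -1.6] M [-0.03  0.11  0.03] tilt [ 5.e-04 -2.e-04 -1.e+00]
delta [  24.  -261.6   -9.4] turn 0.8
delta [  80.3 -249.6  -10. ] turn 1.5
delta [ 0.  0. 79.] turn 0.0
```

View pics/scene3.png

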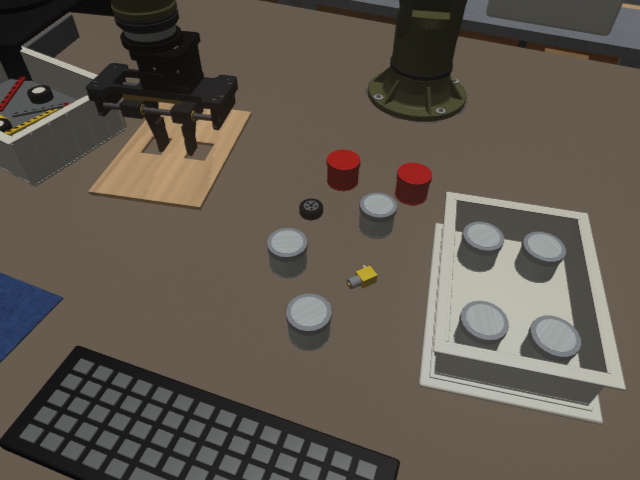

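The sheet is held level, running from (100,190) to (250,110) in the picture. I'll carry it over to the tub.

Request:
play_rows(series=[[1, -8, -2, 0], [4, -30, -5, 0], [7, -66, -9, 0.2], [10, -106, -9, 0.4], [14, -146, -9, 0.5], [18, -186, -9, 0.6], [21, -226, -9, 0.7], [24, -262, -9, 0.8]])

```text
time_s: 6.35
position: [0.4987, 0.0123, 0.1486]
ee_rot: [[0.982, 0.191, -0.002], [0.191, -0.982, -0.0], [-0.002, -0.0, -1.0]]
wrist_force: [0.1, 1.1, -1.7]
width: 0.0349
```

Request:
play_rows(series=[[12, -38, -1, 0.2], [24, -76, -2, 0.4], [37, -114, -4, 0.6], [50, -152, -6, 0.8], [62, -190, -8, 1.0], [72, -222, -9, 1.3], [78, -243, -10, 1.5], [80, -250, -10, 1.5]])

```text
time_s: 7.35
position: [0.5302, 0.272, 0.1588]
ee_rot: [[0.986, 0.166, -0.001], [0.166, -0.986, -0.001], [-0.001, 0.001, -1.0]]
wrist_force: [-0.5, -0.3, -2.1]
width: 0.0349
```

Request:
play_rows(series=[[0, 0, 0, 0], [0, 0, 0, 0], [0, 0, 0, 0]])

```text
time_s: 7.72
position: [0.5312, 0.2695, 0.1598]
ee_rot: [[0.987, 0.162, 0.0], [0.162, -0.987, -0.0], [0.0, 0.0, -1.0]]
wrist_force: [1.5, -0.4, -1.1]
width: 0.0349
```

```bash
python3 d.py 530.5 270.3 115 9.5
python3 - <<'E'
from station import observe,eyes
import cv2,numpy as np,pickle
for n in("scene","top"):
    c=eyes.read_camera(n);pickle.dump(c,open(n+"4.pkl","wb"));cv2.imwrite(f"pics/{n}4.png",c["color"])
E
```

```text
t 7.725 P [531.2 269.5 159.8] psi 9.3 w 34.9 F [ 1.5 -0.4 -1.1] M [-0.08  0.1   0.01] tilt [ 1.e-04  1.e-04 -1.e+00]
delta [-0.6 -0.9 44.8] turn -0.2
```

View pics/scene4.png

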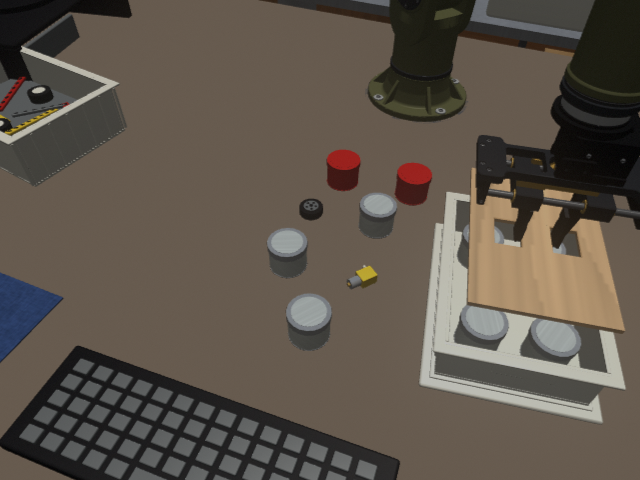

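View pics/top4.png

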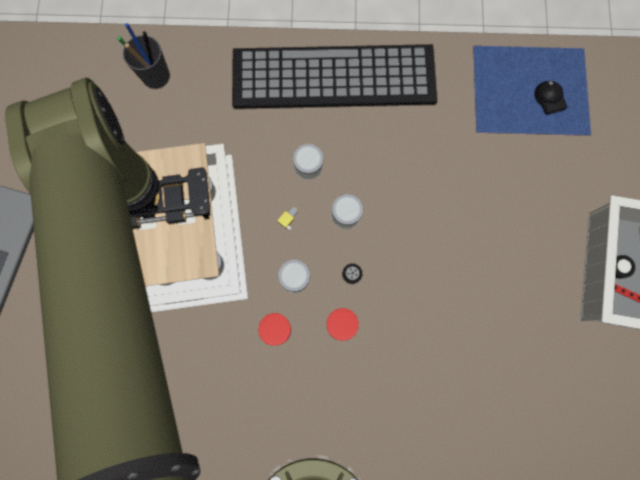

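Corners and heading look consistent. I'll lower to just above the rim (sheet underside at about 88 mm) and compare the margins.

Request:
play_rows(series=[[-0.3, -0.5, 8, -0.1], [-0.6, -0.9, 22, -0.2], [-0.6, -0.9, 38, -0.2], [-0.6, -0.9, 50, -0.2], [-0.6, -0.9, 55, -0.2], [-0.6, -0.9, 55, -0.2]])

```text
time_s: 8.57
position: [0.5301, 0.2715, 0.1042]
ee_rot: [[0.986, 0.168, -0.0], [0.168, -0.986, -0.0], [-0.001, 0.0, -1.0]]
wrist_force: [-0.3, -0.6, -1.7]
width: 0.035
```

```bash
python3 d.py 530.5 270.3 90 9.5
python3 - <<'E'
from station import observe,eyes
import cv2,numpy as np,pickle
for n in("scene","top"):
    c=eyes.read_camera(n);pickle.dump(c,open(n+"5.pkl","wb"))
    im=c["color"]; im=im[140:410,380:640] if n=="scene" else im[130:325,80:280]
    f=2.2 if n=="scene" else 3
    cv2.imwrite(f"pics/{n}5.png",cv2.resize(im,None,fx=f,fy=f))
E
```

```text
t 8.575 P [530.1 271.5 104.2] psi 9.7 w 35.0 F [-0.3 -0.6 -1.7] M [-0.08  0.14  0.04] tilt [-5.e-04  3.e-04 -1.e+00]
delta [ 0.2  1.3 14.2] turn 0.2
```

View pics/scene5.png

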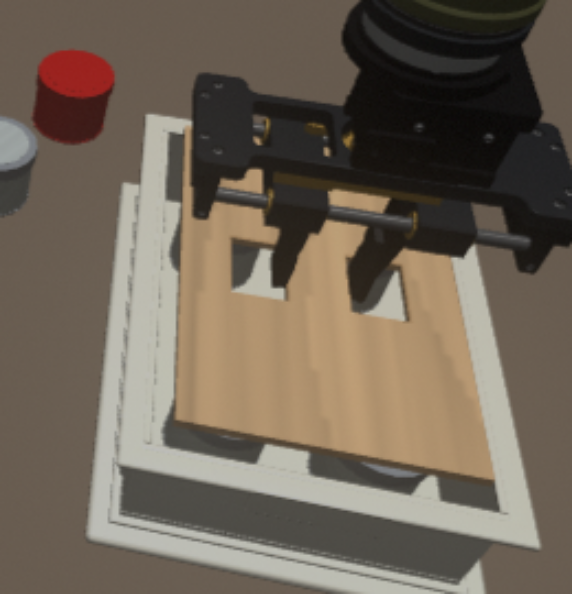

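View pics/top5.png

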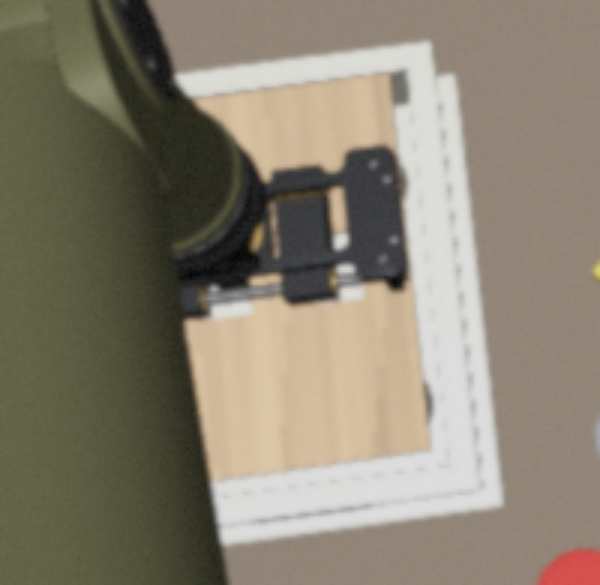

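Run:
```python
from h import *
th=np.radians(9.5);R=np.array([[np.cos(th),np.sin(th)],[-np.sin(th),np.cos(th)]])
for n,uv,ctr in(("scene",[[460.9,331.0],[604.1,357.5],[464.1,197.3]],(532.1,270.6)),("top",[[209.3,155],[223.3,280.7]],(530.3,269.9))):
    c=pickle.load(open(n+"5.pkl","rb"));p=cast(c,uv,.0945)[:,:2]*1000
    print(n,p.round(1).tolist(),"in tub frame",((p-ctr)@R.T).round(1).tolist())
```

```text
scene [[662.2, 215.3], [634.7, 370.0], [426.9, 173.5]] in tub frame [[119.2, -76.1], [117.6, 81.1], [-119.8, -78.4]]
top [[661.3, 212.5], [424.5, 171.8]] in tub frame [[119.7, -78.2], [-120.6, -79.3]]
```

In tub coordinates the sheet is centred to about 1 mm in both views, with 8 mm of clearance available. Lowering it onto the tins.

Request:
play_rows(series=[[0.2, 0.7, 4, 0.1], [0.2, 1.2, 10, 0.2], [0.2, 1.2, 16, 0.2], [0.2, 1.2, 21, 0.2], [0.2, 1.2, 23, 0.2], [0.2, 1.2, 24, 0.2], [0.2, 1.2, 24, 0.2]])

```text
time_s: 9.55
position: [0.5307, 0.2705, 0.0807]
ee_rot: [[0.986, 0.164, 0.0], [0.164, -0.986, 0.0], [0.0, -0.0, -1.0]]
wrist_force: [0.4, -0.8, -2.2]
width: 0.0345
```

```bash
python3 d.py 530.5 270.3 79.5 9.5
python3 - <<'E'
from station import observe,eyes
import cv2,numpy as np,pickle
n="scene"
c=eyes.read_camera(n);pickle.dump(c,open(n+"6.pkl","wb"))
cv2.imwrite(f"pics/{n}6.png",cv2.resize(c["color"][140:410,380:640],None,fx=2.2,fy=2.2))
E
```

```text
t 9.55 P [530.7 270.5  80.7] psi 9.5 w 34.5 F [ 0.4 -0.8 -2.2] M [-0.08  0.16 -0.04] tilt [ 3.e-04 -1.e-04 -1.e+00]
delta [-0.3  0.2  1.2] turn -0.0
```

View pics/scene6.png

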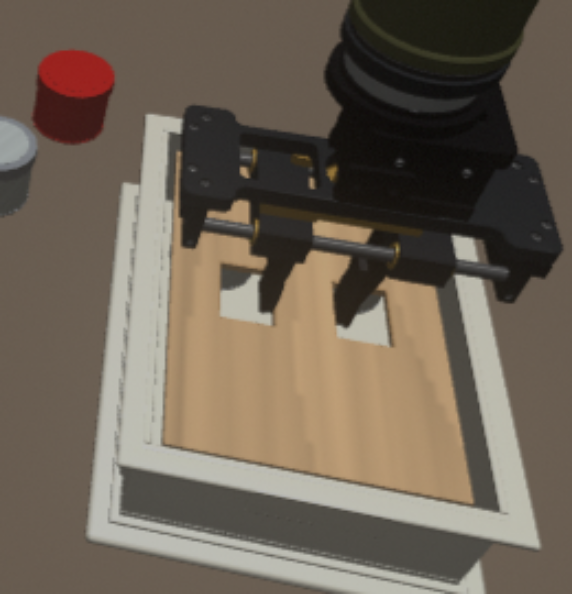

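Request:
play_rows(series=[[0, 0, 1, 0], [0, 0, 1.6, 0], [0, 0, 1.6, 0]])

```text
time_s: 9.98
position: [0.5308, 0.2706, 0.0796]
ee_rot: [[0.986, 0.164, 0.0], [0.164, -0.986, 0.0], [0.0, -0.0, -1.0]]
wrist_force: [-1.9, -1.0, 3.4]
width: 0.0349
```

The force went from -2 to +3.4 N, so the sheet is resting on the tins. Releasing it.

Request:
play_rows(series=[[0, 0, 0, 0], [0, 0, 0, 0], [0, 0, 0, 0]], grip=53)

```text
time_s: 10.35
position: [0.5306, 0.2705, 0.0788]
ee_rot: [[0.986, 0.164, 0.0], [0.164, -0.986, -0.0], [0.0, 0.0, -1.0]]
wrist_force: [-0.1, 0.4, 0.2]
width: 0.0514
```

Request:
play_rows(series=[[0, 0, -5, 0], [0, 0, -20, 0], [0, 0, -45, 0], [0, 0, -75, 0], [0, 0, -85, 0], [0, 0, -85, 0]])

```text
time_s: 11.1
position: [0.531, 0.2707, 0.1648]
ee_rot: [[0.986, 0.164, 0.001], [0.164, -0.986, 0.001], [0.002, -0.001, -1.0]]
wrist_force: [0.6, -1.2, -0.1]
width: 0.0531
```

```bash
python3 d.py 575.6 -50.3 120 9.5
python3 - <<'E'
from station import observe,eyes
import cv2,numpy as np,pickle
n="scene"
c=eyes.read_camera(n);pickle.dump(c,open(n+"7.pkl","wb"))
cv2.imwrite(f"pics/{n}7.png",c["color"])
E
```

```text
t 11.1 P [531.  270.7 164.8] psi 9.5 w 53.1 F [ 0.6 -1.2 -0.1] M [-0.    0.08  0.04] tilt [ 0.0016 -0.001  -1.    ]
delta [ -8.8 324.   44.8] turn -0.0
```

View pics/scene7.png

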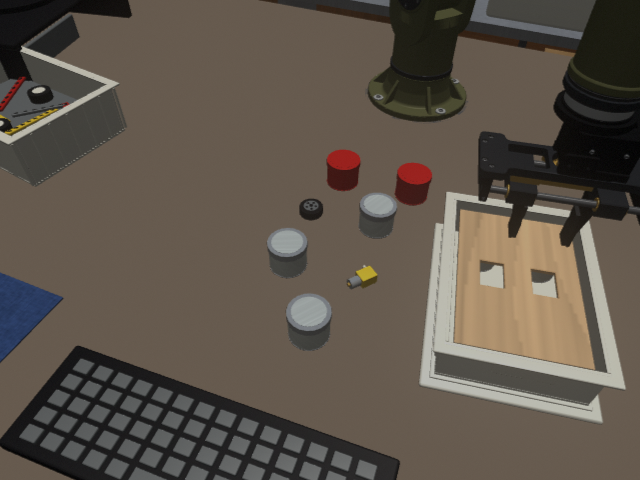

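The picture shows the sheet flat inside the tub, with its slots at (491,275) and (544,283). Next I'll heft the tins, starting with the nearest, T3 at (445, 48).

```bash
python3 d.py 445 48.2 110 9.5 445 48.2 37 9.5;  python3 - <<'E'
from h import *
for n,uv in(("top",[[352,273],[287,218]]),("scene",[[311,209],[363,276]])):
    c=pickle.load(open(n+"0.pkl","rb"));print(cast(c,uv,.015).round(3).tolist())
E
```

```text
t 11.15 P [530.4 270.5 163.7] psi 9.5 w 53.2 F [-0.8  0.6 -0.3] M [-0.08  0.17 -0.05] tilt [-2.e-04 -1.e-04 -1.e+00]
delta [-120.8  205.2   53.7] turn -0.0
delta [ 0.  0. 73.] turn 0.0
[[0.455, -0.064, 0.015], [0.562, 0.067, 0.015]]
[[0.462, -0.06, 0.015], [0.565, 0.068, 0.015]]
```

Request:
play_rows(series=[[-12, 20, 0, 0], [-32, 55, 5, 0], [-58, 97, 15, 0], [-83, 141, 28, 0], [-105, 179, 42, 0], [-117, 199, 51, 0], [-121, 205, 54, 0], [-121, 205, 54, 0]], grip=87)

```text
time_s: 12.15
position: [0.4454, 0.0493, 0.11]
ee_rot: [[0.986, 0.165, 0.0], [0.165, -0.986, 0.0], [0.0, -0.0, -1.0]]
wrist_force: [0.1, 0.3, 0.3]
width: 0.087
```

```bash
python3 d.py 445 48.2 37 9.5
python3 - <<'E'
from station import eyes
import cv2
c=eyes.read_camera("scene")
cv2.imwrite("pics/scene8.png",cv2.resize(c["color"][60:280,250:510],None,fx=3,fy=2.7))
E
```

```text
t 12.15 P [445.4  49.3 110. ] psi 9.5 w 87.0 F [0.1 0.3 0.3] M [-0.04  0.08  0.02] tilt [ 5.e-04 -2.e-04 -1.e+00]
delta [-0.5  1.  73. ] turn -0.0
```

View pics/scene8.png

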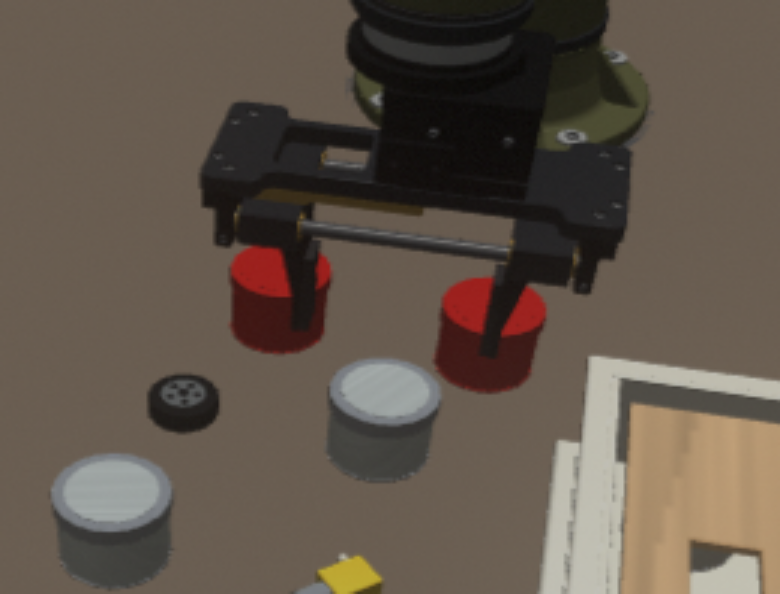

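The fingers straddle the tin at (385,390) in the crop, well clear of the red ones. Descending, then gripping.

Request:
play_rows(series=[[0, 0.5, 12, 0], [0, 1, 30, 0], [0, 1, 50, 0], [0, 1, 66, 0], [0, 1, 73, 0], [0, 1, 73, 0]])

```text
time_s: 12.95
position: [0.445, 0.0474, 0.0366]
ee_rot: [[0.986, 0.164, -0.001], [0.164, -0.986, -0.001], [-0.001, 0.0, -1.0]]
wrist_force: [0.4, -0.0, 0.8]
width: 0.0872
```

Request:
play_rows(series=[[0, 0, 0, 0], [0, 0, 0, 0], [0, 0, 0, 0], [0, 0, 0, 0]], grip=50)

```text
time_s: 13.45
position: [0.4453, 0.0476, 0.0373]
ee_rot: [[0.986, 0.164, 0.001], [0.164, -0.986, 0.001], [0.001, -0.0, -1.0]]
wrist_force: [-0.1, 0.6, 1.0]
width: 0.0584
```

Request:
play_rows(series=[[0, 0, -2, 0], [0, 0, -8, 0], [0, 0, -20, 0], [0, 0, -28, 0], [0, 0, -30, 0], [0, 0, -30, 0], [0, 0, -30, 0], [0, 0, -30, 0]])

```text
time_s: 14.45
position: [0.4449, 0.0473, 0.0667]
ee_rot: [[0.986, 0.164, -0.001], [0.164, -0.986, -0.0], [-0.001, 0.0, -1.0]]
wrist_force: [0.0, 0.5, -2.1]
width: 0.0587
```

Run:
```python
from station import observe,eyes
import numpy as np,cv2
F=[];M=[];
for i in range(6):
    s=observe();F.append(s["wrist_force"]);M.append(s["tau"]);c=eyes.read_camera("scene")
F=np.array(F);print(F.round(2).tolist(),F.mean(0));print(np.mean(M,0).round(3));print(s["position"],s["width"])
cv2.imwrite("pics/scene9.png",cv2.resize(c["color"][60:280,250:510],None,fx=3,fy=2.7))
```

```text
[[0.03, 0.47, -2.12], [-0.58, -0.23, -2.53], [-0.25, 1.08, -2.62], [-0.03, -0.03, -2.55], [-0.13, -0.63, -2.81], [0.13, -0.6, -3.21]] [-0.13969094  0.00975137 -2.6386952 ]
[-1.0000e-03 -2.4560e+01  8.1700e-01 -2.7238e+01 -2.0000e-02 -6.7000e-02
  0.0000e+00]
[0.44506741 0.04734803 0.06687163] 0.05861621170987025
```

View pics/scene9.png

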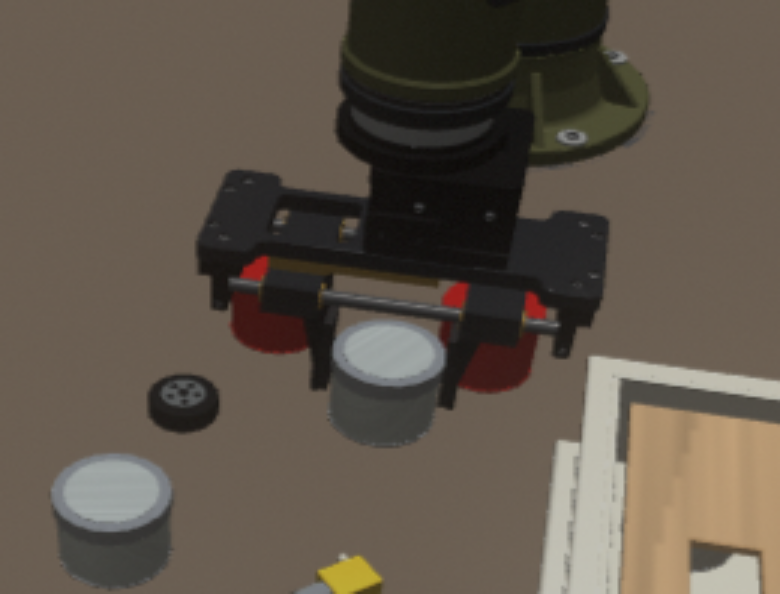

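T3 reads about 3 N (0.3 kg) and hangs straight. I'll set it back and heft the others before placing any.

Request:
play_rows(series=[[0, 0, 5, 0], [0, 0, 15, 0], [0, 0, 24, 0], [0, 0, 28, 0], [0, 0, 29.5, 0], [0, 0, 30.3, 0], [0, 0, 30.3, 0]])

```text
time_s: 15.62
position: [0.4446, 0.0472, 0.0373]
ee_rot: [[0.986, 0.164, -0.002], [0.164, -0.986, 0.0], [-0.002, -0.0, -1.0]]
wrist_force: [-4.7, -1.8, 5.8]
width: 0.0587
```

Request:
play_rows(series=[[0, 0, 0, 0], [0, 0, 0, 0], [0, 0, 0, 0]], grip=87)

```text
time_s: 16.0
position: [0.4456, 0.0476, 0.0369]
ee_rot: [[0.986, 0.164, 0.001], [0.164, -0.986, 0.0], [0.001, -0.0, -1.0]]
wrist_force: [0.1, -0.3, 0.1]
width: 0.0804
```

Request:
play_rows(series=[[0, 0, -5, 0], [0, 0, -20, 0], [0, 0, -45, 0], [0, 0, -65, 0], [0, 0, -73, 0], [0, 0, -73, 0]])

```text
time_s: 16.75
position: [0.4456, 0.0476, 0.1104]
ee_rot: [[0.986, 0.164, 0.001], [0.164, -0.986, 0.001], [0.002, -0.001, -1.0]]
wrist_force: [-0.1, -0.6, -0.2]
width: 0.0868
```

```bash
python3 d.py 575.6 -50.3 110 9.5 575.6 -50.3 37 9.5 676.7 28.4 110 9.5
```

```text
t 16.75 P [445.6  47.6 110.4] psi 9.5 w 86.8 F [-0.1 -0.6 -0.2] M [-0.06  0.17  0.01] tilt [ 1.6e-03 -7.0e-04 -1.0e+00]
delta [112.2 117.9   0.4] turn -0.0
delta [ 0.  0. 73.] turn 0.0
delta [112.7 -60.9 -73. ] turn 0.0
```

Request:
play_rows(series=[[12, 13, 0, 0], [36, 38, 0, 0], [64, 67, 0, 0], [90, 94, 0, 0], [106, 111, 0, 0], [112, 118, 0, 0], [112, 118, 0, 0], [112, 118, 0, 0]])

```text
time_s: 17.75
position: [0.5741, -0.0496, 0.1093]
ee_rot: [[0.986, 0.165, -0.001], [0.165, -0.986, 0.001], [-0.001, -0.001, -1.0]]
wrist_force: [-0.5, -0.2, -0.5]
width: 0.087
```

```bash
python3 d.py 575.6 -50.3 37 9.5
python3 - <<'E'
from station import eyes
import cv2,pickle
c=eyes.read_camera("scene");pickle.dump(c,open("scene10.pkl","wb"))
cv2.imwrite("pics/scene10.png",cv2.resize(c["color"][60:280,250:510],None,fx=3,fy=2.7))
E
```

```text
t 17.75 P [574.1 -49.6 109.3] psi 9.5 w 87.0 F [-0.5 -0.2 -0.5] M [-0.04  0.19  0.02] tilt [-9.0e-04 -1.1e-03 -1.0e+00]
delta [ 1.3  0.9 72.3] turn 0.0
```

View pics/scene10.png

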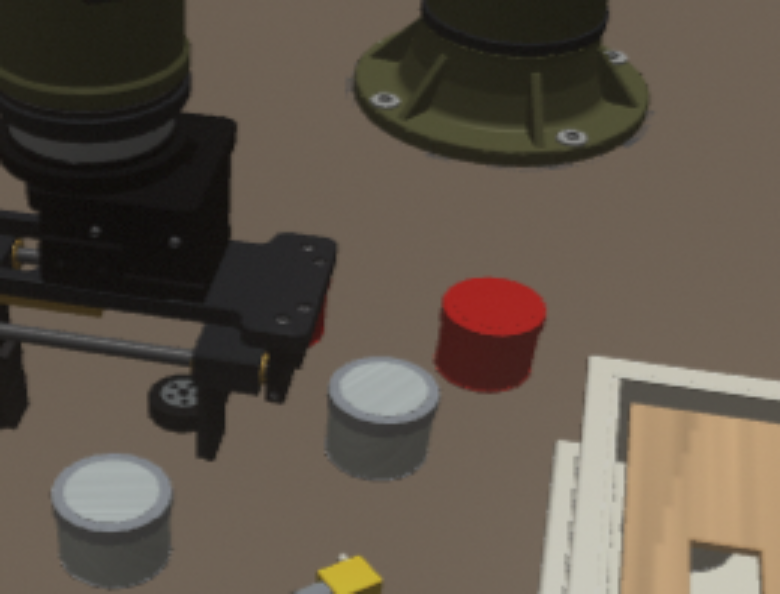

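T3 is standing where it was, at crop (383,390), and the fingers straddle T2 at (112,495).

Request:
play_rows(series=[[1, 1, 12, 0], [1, 1, 30, 0], [1, 1, 50, 0], [1, 1, 66, 0], [1, 1, 72.5, 0], [1, 1, 72.5, 0]])

```text
time_s: 18.55
position: [0.5759, -0.0516, 0.0366]
ee_rot: [[0.986, 0.164, -0.001], [0.164, -0.986, -0.0], [-0.001, 0.0, -1.0]]
wrist_force: [-0.1, -0.1, -0.2]
width: 0.087
```

Request:
play_rows(series=[[0, 0, 0, 0], [0, 0, 0, 0], [0, 0, 0, 0], [0, 0, 0, 0]], grip=50)

```text
time_s: 19.05
position: [0.5764, -0.0511, 0.0376]
ee_rot: [[0.986, 0.164, 0.0], [0.164, -0.986, 0.001], [0.001, -0.001, -1.0]]
wrist_force: [-0.8, 0.2, 2.1]
width: 0.0588
```

Request:
play_rows(series=[[0, 0, -2, 0], [0, 0, -8, 0], [0, 0, -20, 0], [0, 0, -28, 0], [0, 0, -30, 0], [0, 0, -30, 0], [0, 0, -30, 0], [0, 0, -30, 0]])

```text
time_s: 20.05
position: [0.5759, -0.0514, 0.0668]
ee_rot: [[0.986, 0.164, -0.001], [0.164, -0.986, -0.0], [-0.001, -0.0, -1.0]]
wrist_force: [0.2, -1.3, -5.4]
width: 0.0583
```

```bash
cat > heft.py <<'E'
from station import observe,eyes
import numpy as np,cv2,sys
F=[]
for i in range(6):
    s=observe();F.append(s["wrist_force"]);c=eyes.read_camera("scene")
F=np.array(F);print(F[:,2].round(2).tolist(),F.mean(0));print(s["time_s"],s["position"],s["width"])
cv2.imwrite(sys.argv[1],c["color"])
E
python3 heft.py pics/scene11.png
```

```text
[-5.36, -6.23, -5.11, -6.08, -5.44, -6.14] [-0.05262956 -0.07467656 -5.72632156]
20.3 [ 0.57609607 -0.05143665  0.06707955] 0.058541907404609725
```

View pics/scene11.png

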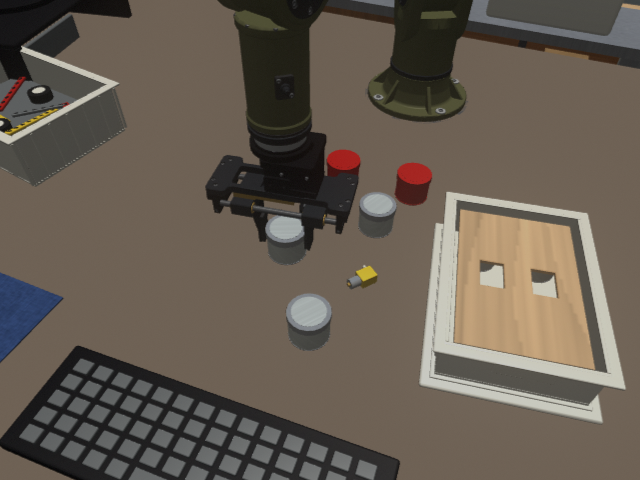

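T2 reads about 6 N (0.6 kg) and hangs upright at (286,232). I'll set it down and heft T1.

Request:
play_rows(series=[[0, 0, 5, 0], [0, 0, 15, 0], [0, 0, 24, 0], [0, 0, 28, 0], [0, 0, 29.5, 0], [0, 0, 30, 0], [0, 0, 30, 0]])

```text
time_s: 21.22
position: [0.5764, -0.0515, 0.0376]
ee_rot: [[0.986, 0.164, 0.001], [0.164, -0.986, 0.0], [0.001, 0.0, -1.0]]
wrist_force: [-1.9, -0.4, -2.2]
width: 0.0584
```

Request:
play_rows(series=[[0, 0, 0, 0], [0, 0, 0, 0], [0, 0, 0, 0]], grip=87)

```text
time_s: 21.6
position: [0.577, -0.0514, 0.0378]
ee_rot: [[0.986, 0.164, 0.002], [0.164, -0.986, 0.0], [0.002, 0.0, -1.0]]
wrist_force: [0.2, -0.4, -0.1]
width: 0.0801
```

Request:
play_rows(series=[[0, 0, -5, 0], [0, 0, -20, 0], [0, 0, -45, 0], [0, 0, -65, 0], [0, 0, -73, 0], [0, 0, -73, 0]])

```text
time_s: 22.35
position: [0.5765, -0.0513, 0.1108]
ee_rot: [[0.986, 0.165, 0.001], [0.165, -0.986, 0.0], [0.001, -0.0, -1.0]]
wrist_force: [-1.0, 0.6, -0.5]
width: 0.0875
```

```bash
python3 d.py 676.7 28.4 110 9.5
```

```text
t 22.35 P [576.5 -51.3 110.8] psi 9.5 w 87.5 F [-1.   0.6 -0.5] M [-0.03  0.19  0.02] tilt [ 1.3e-03 -2.0e-04 -1.0e+00]
delta [112.  -62.1   0.8] turn -0.0
```

Request:
play_rows(series=[[15, -8, 0, 0], [45, -25, 0, 0], [78, -43, 0, 0], [102, -56, 0, 0], [112, -62, 1, 0], [112, -62, 1, 0], [112, -62, 1, 0]])

```text
time_s: 23.22
position: [0.6756, 0.0268, 0.1089]
ee_rot: [[0.987, 0.163, -0.001], [0.163, -0.987, -0.001], [-0.001, 0.0, -1.0]]
wrist_force: [0.7, 0.3, -0.5]
width: 0.0872
```

```bash
python3 d.py 676.7 28.4 37 9.5
python3 - <<'E'
from station import eyes
import cv2,pickle
c=eyes.read_camera("scene")
cv2.imwrite("pics/scene12.png",c["color"])
E
```

```text
t 23.225 P [675.6  26.8 108.9] psi 9.4 w 87.2 F [ 0.7  0.3 -0.5] M [-0.11  0.17 -0.04] tilt [-1.1e-03  4.0e-04 -1.0e+00]
delta [ 1.3 -1.4 71.9] turn -0.1
```

View pics/scene12.png

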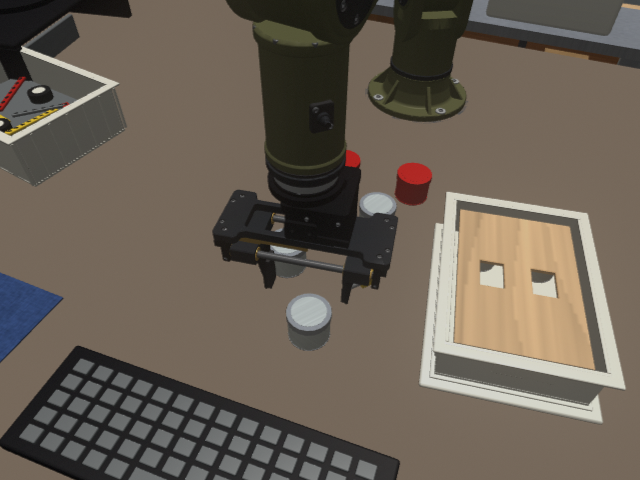

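The fingers straddle T1 at (309,318).

Request:
play_rows(series=[[1, -1, 12, 0], [1, -1, 30, 0], [1, -1, 50, 0], [1, -1, 66, 0], [1, -1, 72.5, 0], [1, -1, 72.5, 0]])

```text
time_s: 24.02
position: [0.677, 0.0292, 0.036]
ee_rot: [[0.986, 0.164, -0.001], [0.164, -0.986, -0.0], [-0.001, 0.0, -1.0]]
wrist_force: [0.1, 0.4, 0.1]
width: 0.0869
```

Request:
play_rows(series=[[0, 0, 0, 0], [0, 0, 0, 0], [0, 0, 0, 0], [0, 0, 0, 0]], grip=50)

```text
time_s: 24.52
position: [0.6775, 0.0292, 0.0371]
ee_rot: [[0.986, 0.164, 0.001], [0.164, -0.986, -0.0], [0.001, 0.0, -1.0]]
wrist_force: [-0.5, -0.2, 1.3]
width: 0.0586
```

Request:
play_rows(series=[[0, 0, -2, 0], [0, 0, -8, 0], [0, 0, -20, 0], [0, 0, -28, 0], [0, 0, -30, 0], [0, 0, -30, 0], [0, 0, -30, 0], [0, 0, -30, 0]])

```text
time_s: 25.52
position: [0.677, 0.0293, 0.0663]
ee_rot: [[0.986, 0.164, -0.001], [0.164, -0.986, -0.0], [-0.001, -0.0, -1.0]]
wrist_force: [-0.2, -0.5, -1.8]
width: 0.0586
```

```bash
python3 heft.py pics/scene13.png; python3 d.py 600.2 281.9 180 9.5
```

```text
[-1.84, -1.4, -1.55, -2.34, -2.08, -2.2] [-3.23258281e-04 -6.29613741e-02 -1.90247218e+00]
25.775 [0.67722129 0.02927684 0.06659275] 0.05823993515984107
t 25.825 P [677.2  29.3  66.6] psi 9.5 w 58.5 F [ 0.7 -0.1 -3. ] M [-0.05  0.14  0.04] tilt [-0. -0. -1.]
delta [ -34.5 -261.9 -113.4] turn -0.0
```

View pics/scene13.png

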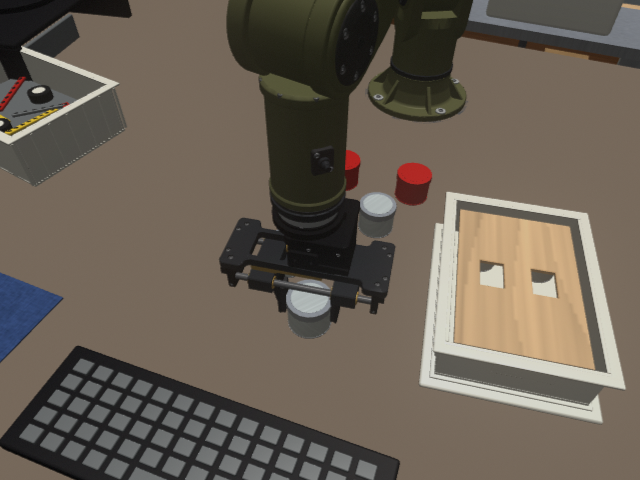

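Only about 2.2 N for T1, so T2 is clearly the heaviest (≈3.0, 6.0 and 2.2 N). I'll carry T1 to tub (+70, 0).

Request:
play_rows(series=[[0, 0, -15, 0], [0, -5, -45, 0], [-2, -20, -78, 0], [-5, -48, -102, 0], [-10, -83, -113, 0], [-16, -120, -113, 0], [-21, -157, -113, 0], [-26, -194, -113, 0]])

```text
time_s: 26.82
position: [0.6197, 0.2174, 0.1812]
ee_rot: [[0.986, 0.164, 0.002], [0.164, -0.986, 0.001], [0.002, -0.001, -1.0]]
wrist_force: [0.6, 0.6, -2.0]
width: 0.0582
```

Request:
play_rows(series=[[-4, -30, 0, 0], [-7, -52, 0, 0], [-8, -64, 0, 0], [-8.5, -68, 0, 0], [-8.5, -68, 0, 0], [-8.5, -68, 0, 0]])

```text
time_s: 27.58
position: [0.6008, 0.2804, 0.1797]
ee_rot: [[0.987, 0.162, 0.0], [0.162, -0.987, -0.001], [0.0, 0.001, -1.0]]
wrist_force: [0.5, 0.4, -0.8]
width: 0.0585
```

```bash
python3 d.py 600.2 281.9 107 9.5
```

```text
t 27.575 P [600.8 280.4 179.7] psi 9.3 w 58.5 F [ 0.5  0.4 -0.8] M [-0.07  0.14 -0.03] tilt [ 2.e-04  8.e-04 -1.e+00]
delta [-0.3 -1.5 72.7] turn -0.2
```

Request:
play_rows(series=[[0, -1, 12, 0], [0, -1, 30, 0], [0, -1, 48, 0], [0, -1, 61, 0], [0, -1, 67, 0], [0, -1, 70, 0], [0, -1, 70.5, 0], [0, -1, 70.5, 0]])

```text
time_s: 28.58
position: [0.6004, 0.2832, 0.1098]
ee_rot: [[0.986, 0.164, 0.001], [0.164, -0.986, 0.001], [0.001, -0.0, -1.0]]
wrist_force: [0.9, 0.5, -1.6]
width: 0.0586
```

Request:
play_rows(series=[[0, 0, 1, 0], [0, 0, 1.5, 0], [0, 0, 1.5, 0]])

```text
time_s: 28.95
position: [0.6, 0.2831, 0.1077]
ee_rot: [[0.986, 0.164, 0.0], [0.164, -0.986, 0.0], [0.0, -0.0, -1.0]]
wrist_force: [0.3, 0.7, -2.4]
width: 0.0585
```

```bash
python3 d.py 600.2 281.9 107 9.5
python3 - <<'E'
from station import eyes
import cv2,pickle
c=eyes.read_camera("scene")
cv2.imwrite("pics/scene14.png",cv2.resize(c["color"][180:410,380:640],None,fx=2.5,fy=2.5))
E
```

```text
t 28.95 P [600.  283.1 107.7] psi 9.5 w 58.5 F [ 0.3  0.7 -2.4] M [-0.04  0.19  0.06] tilt [ 0. -0. -1.]
delta [0.  1.2 0.7] turn -0.0
```

View pics/scene14.png

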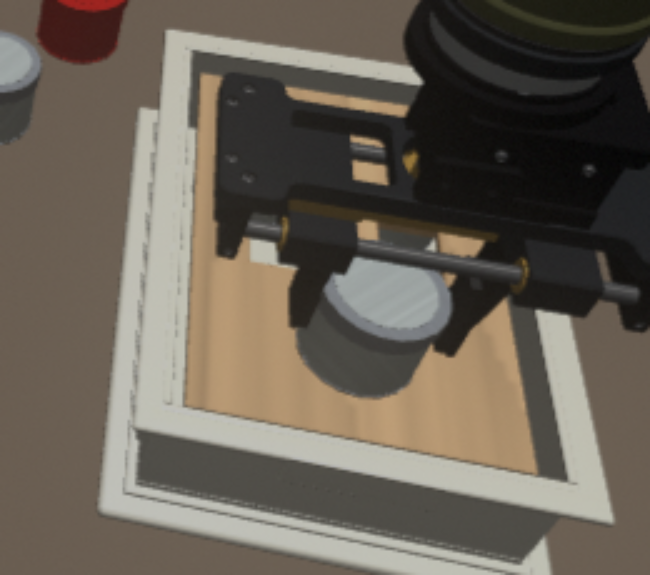

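The lean in the picture is just perspective: about 30° is expected at that pixel for a vertical, and the axis (+30,-55) matches it. A little further down to contact.

Request:
play_rows(series=[[0, 0, 0.7, 0], [0, 0, 1.2, 0], [0, 0, 1.2, 0]])

```text
time_s: 29.38
position: [0.6001, 0.2831, 0.1071]
ee_rot: [[0.986, 0.164, 0.0], [0.164, -0.986, 0.0], [0.0, -0.0, -1.0]]
wrist_force: [-1.8, -0.9, 2.8]
width: 0.0586
```

Contact confirmed by the force changing sign to +2.8 N. Releasing, and opening only to 80 mm.

Request:
play_rows(series=[[0, 0, 0, 0], [0, 0, 0, 0], [0, 0, 0, 0]], grip=84)

```text
time_s: 29.75
position: [0.6001, 0.2831, 0.1063]
ee_rot: [[0.986, 0.164, 0.0], [0.164, -0.986, 0.0], [0.0, 0.0, -1.0]]
wrist_force: [-0.6, -0.1, 0.5]
width: 0.0796
```

Request:
play_rows(series=[[0, 0, -5, 0], [0, 0, -20, 0], [0, 0, -45, 0], [0, 0, -65, 0], [0, 0, -73, 0], [0, 0, -73, 0]])

```text
time_s: 30.5
position: [0.6003, 0.2832, 0.1802]
ee_rot: [[0.986, 0.164, 0.001], [0.164, -0.986, 0.001], [0.001, -0.001, -1.0]]
wrist_force: [-0.3, -0.4, 0.3]
width: 0.084
```

```bash
python3 d.py 445 47.7 110 9.5
python3 - <<'E'
from station import eyes
import cv2,pickle
c=eyes.read_camera("scene")
cv2.imwrite("pics/scene15.png",c["color"])
E
```

```text
t 30.5 P [600.3 283.2 180.2] psi 9.5 w 84.0 F [-0.3 -0.4  0.3] M [-0.04  0.17 -0.05] tilt [ 1.1e-03 -6.0e-04 -1.0e+00]
delta [-191.9  206.8   70.2] turn -0.0
```

View pics/scene15.png

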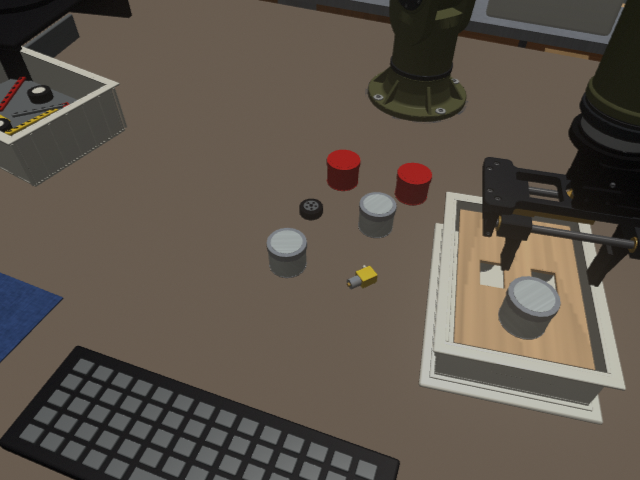

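T1 stands on the sheet at (533,303). Now back for T3.

Request:
play_rows(series=[[-18, 20, 0, 0], [-48, 52, 0, 0], [-82, 88, 8, 0], [-118, 127, 25, 0], [-152, 164, 45, 0], [-178, 192, 60, 0], [-190, 205, 69, 0], [-192, 207, 70, 0]], grip=87)

```text
time_s: 31.55
position: [0.4442, 0.0471, 0.109]
ee_rot: [[0.987, 0.163, -0.001], [0.163, -0.987, 0.0], [-0.001, -0.0, -1.0]]
wrist_force: [0.9, -0.1, -0.4]
width: 0.087
```

Request:
play_rows(series=[[0, 0, 0, 0], [0, 0, 0, 0]])

```text
time_s: 31.8
position: [0.4458, 0.0484, 0.1101]
ee_rot: [[0.986, 0.166, 0.001], [0.166, -0.986, -0.0], [0.001, 0.0, -1.0]]
wrist_force: [-0.3, 0.2, -0.3]
width: 0.0867
```

```bash
python3 d.py 445 47.7 37 9.5
python3 - <<'E'
from station import eyes
import cv2,pickle
c=eyes.read_camera("scene")
cv2.imwrite("pics/scene16.png",cv2.resize(c["color"][60:280,250:510],None,fx=3,fy=2.7))
E
```

```text
t 31.8 P [445.8  48.4 110.1] psi 9.5 w 86.7 F [-0.3  0.2 -0.3] M [-0.1   0.12 -0.01] tilt [ 1.4e-03  4.0e-04 -1.0e+00]
delta [-0.9  0.6 73.1] turn 0.0
```

View pics/scene16.png

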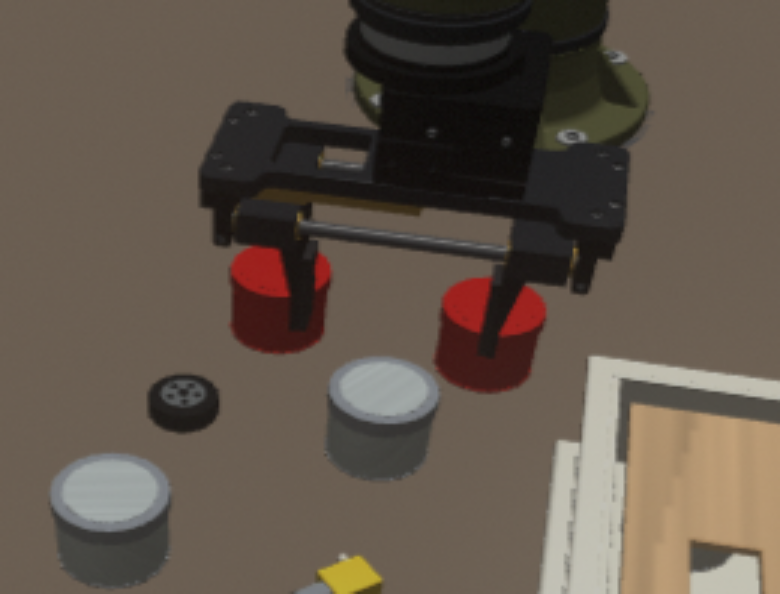

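Same alignment as before, so I'll pick it up.

Request:
play_rows(series=[[-0.5, 0.5, 12, 0], [-0.5, 0.5, 30, 0], [-0.5, 0.5, 50, 0], [-0.5, 0.5, 66, 0], [-0.5, 0.5, 73, 0], [-0.5, 0.5, 73, 0]])

```text
time_s: 32.6
position: [0.444, 0.0466, 0.0361]
ee_rot: [[0.986, 0.164, -0.001], [0.164, -0.986, -0.001], [-0.001, 0.001, -1.0]]
wrist_force: [-0.6, -0.2, 0.1]
width: 0.0872
```

Request:
play_rows(series=[[0, 0, 0, 0], [0, 0, 0, 0], [0, 0, 0, 0], [0, 0, 0, 0]], grip=50)

```text
time_s: 33.1
position: [0.4444, 0.0469, 0.0368]
ee_rot: [[0.986, 0.164, 0.001], [0.164, -0.986, 0.001], [0.001, -0.0, -1.0]]
wrist_force: [-0.4, -0.2, 1.1]
width: 0.0582
```

Request:
play_rows(series=[[0, 0, -2, 0], [0, 0, -10, 0], [0, 0, -30, 0], [0, 0, -65, 0], [0, 0, -105, 0], [0, 0, -135, 0], [0, 0, -143, 0], [0, 0, -143, 0]])

```text
time_s: 34.1
position: [0.444, 0.0467, 0.1792]
ee_rot: [[0.986, 0.164, -0.0], [0.164, -0.986, 0.0], [0.0, -0.0, -1.0]]
wrist_force: [0.2, 0.5, -3.3]
width: 0.0582
```

```bash
python3 d.py 462.2 258.7 180 9.5
```

```text
t 34.1 P [444.   46.7 179.2] psi 9.5 w 58.2 F [ 0.2  0.5 -3.3] M [-0.1   0.14  0.03] tilt [ 0.e+00 -3.e-04 -1.e+00]
delta [  52.8 -206.1   -0.8] turn -0.0
```

Request:
play_rows(series=[[3, -12, 0, 0], [11, -42, 0, 0], [22, -85, 0, 0], [33, -128, 0, 0], [43, -168, -1, 0], [50, -195, -1, 0], [53, -206, -1, 0], [53, -206, -1, 0]])

```text
time_s: 35.1
position: [0.4626, 0.2582, 0.1799]
ee_rot: [[0.986, 0.164, -0.001], [0.164, -0.986, -0.002], [-0.001, 0.001, -1.0]]
wrist_force: [0.0, 0.4, -2.6]
width: 0.0582
```

Request:
play_rows(series=[[0, 0, 0, 0], [0, 0, 0, 0]])

```text
time_s: 35.35
position: [0.463, 0.2572, 0.1807]
ee_rot: [[0.987, 0.162, 0.0], [0.162, -0.987, 0.0], [0.0, -0.0, -1.0]]
wrist_force: [-0.0, 0.2, -2.4]
width: 0.0585
```

```bash
python3 d.py 462.2 258.7 108.5 9.5
```

```text
t 35.35 P [463.  257.2 180.7] psi 9.3 w 58.5 F [-0.   0.2 -2.4] M [-0.09  0.13  0.02] tilt [ 1.e-04 -2.e-04 -1.e+00]
delta [-0.5 -1.6 72.2] turn -0.2
```

Request:
play_rows(series=[[-0.5, -1, 12, 0], [-0.5, -1, 30, 0], [-0.5, -1, 48, 0], [-0.5, -1, 62, 0], [-0.5, -1, 69, 0], [-0.5, -1, 72, 0], [-0.5, -1, 72, 0], [-0.5, -1, 72, 0]])

```text
time_s: 36.35
position: [0.4624, 0.2598, 0.1091]
ee_rot: [[0.986, 0.164, 0.001], [0.164, -0.986, 0.001], [0.001, -0.001, -1.0]]
wrist_force: [-0.7, 0.5, -2.1]
width: 0.0582
```

Request:
play_rows(series=[[0, 0, 0.6, 0], [0, 0, 1.2, 0], [0, 0, 1.2, 0]])

```text
time_s: 36.72
position: [0.462, 0.2596, 0.1073]
ee_rot: [[0.986, 0.164, 0.0], [0.164, -0.986, 0.0], [0.0, -0.0, -1.0]]
wrist_force: [0.3, 0.2, -2.7]
width: 0.0582
```

Request:
play_rows(series=[[0, 0, 0.6, 0], [0, 0, 1, 0], [0, 0, 1, 0]])

```text
time_s: 37.1
position: [0.4621, 0.2596, 0.1068]
ee_rot: [[0.986, 0.164, 0.0], [0.164, -0.986, 0.0], [0.0, -0.0, -1.0]]
wrist_force: [-1.4, -2.1, 3.6]
width: 0.0585
```

Contact at +3.6 N. Releasing.

Request:
play_rows(series=[[0, 0, 0, 0], [0, 0, 0, 0], [0, 0, 0, 0]], grip=84)

```text
time_s: 37.48
position: [0.4621, 0.2597, 0.1062]
ee_rot: [[0.986, 0.164, 0.0], [0.164, -0.986, 0.0], [0.0, -0.0, -1.0]]
wrist_force: [-0.2, -0.7, -0.5]
width: 0.0796
```

Request:
play_rows(series=[[0, 0, -5, 0], [0, 0, -20, 0], [0, 0, -45, 0], [0, 0, -65, 0], [0, 0, -73, 0], [0, 0, -73, 0]])

```text
time_s: 38.22
position: [0.4623, 0.2598, 0.18]
ee_rot: [[0.986, 0.164, 0.001], [0.164, -0.986, 0.001], [0.001, -0.001, -1.0]]
wrist_force: [0.0, 0.1, 0.6]
width: 0.084
```

```bash
python3 d.py 576.2 -51.4 110 9.5
python3 - <<'E'
from station import eyes
import cv2,pickle
c=eyes.read_camera("scene")
cv2.imwrite("pics/scene17.png",c["color"])
E
```

```text
t 38.225 P [462.3 259.8 180. ] psi 9.5 w 84.0 F [0.  0.1 0.6] M [-0.03  0.2   0.02] tilt [ 1.3e-03 -9.0e-04 -1.0e+00]
delta [ 61.2 325.7  70. ] turn -0.0
```

View pics/scene17.png

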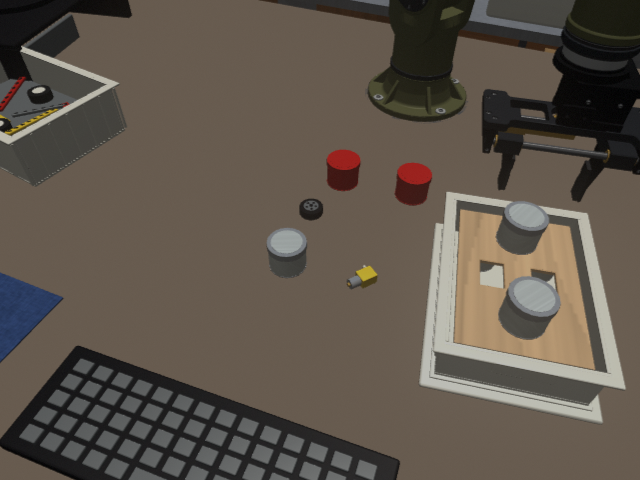

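Both light tins stand on the sheet, at (525,225) and (532,303). Now for T2 at (287,250).

Request:
play_rows(series=[[4, 22, 0, 0], [13, 68, 0, 0], [23, 122, 0, 0], [33, 178, 12, 0], [43, 232, 32, 0], [53, 282, 52, 0], [59, 315, 66, 0], [61, 326, 70, 0]], grip=87)

```text
time_s: 39.28
position: [0.5746, -0.0547, 0.1075]
ee_rot: [[0.987, 0.16, -0.003], [0.16, -0.987, -0.002], [-0.003, 0.001, -1.0]]
wrist_force: [0.4, 0.3, 0.3]
width: 0.0872
```

Request:
play_rows(series=[[0, 0, 0, 0], [0, 0, 0, 0], [0, 0, 0, 0]])

```text
time_s: 39.65
position: [0.5759, -0.0501, 0.1098]
ee_rot: [[0.986, 0.167, 0.001], [0.167, -0.986, 0.001], [0.001, -0.001, -1.0]]
wrist_force: [-1.2, 0.3, -0.6]
width: 0.0869
```

```bash
python3 d.py 576.2 -51.4 37 9.5
```

```text
t 39.65 P [575.9 -50.1 109.8] psi 9.6 w 86.9 F [-1.2  0.3 -0.6] M [-0.06  0.17 -0.05] tilt [ 0.001  -0.0011 -1.    ]
delta [ 0.   1.3 72.8] turn 0.1
```

Request:
play_rows(series=[[0, 0.5, 12, 0], [0, 0.5, 30, 0], [0, 0.5, 50, 0], [0, 0.5, 66, 0], [0, 0.5, 73, 0], [0, 0.5, 73, 0]])

```text
time_s: 40.4
position: [0.5755, -0.0527, 0.0356]
ee_rot: [[0.986, 0.164, -0.001], [0.164, -0.986, -0.0], [-0.001, 0.0, -1.0]]
wrist_force: [0.6, 0.5, 0.6]
width: 0.087
```

Request:
play_rows(series=[[0, 0, 0, 0], [0, 0, 0, 0], [0, 0, 0, 0], [0, 0, 0, 0]], grip=50, squeeze=55)

```text
time_s: 40.9
position: [0.576, -0.0521, 0.0366]
ee_rot: [[0.986, 0.164, 0.0], [0.164, -0.986, 0.001], [0.001, -0.001, -1.0]]
wrist_force: [-0.5, 0.9, 0.9]
width: 0.0581
```

Request:
play_rows(series=[[0, 0, -2, 0], [0, 0, -8, 0], [0, 0, -22, 0], [0, 0, -40, 0], [0, 0, -62, 0], [0, 0, -86, 0], [0, 0, -110, 0], [0, 0, -130, 0]])

```text
time_s: 41.9
position: [0.5762, -0.0528, 0.1685]
ee_rot: [[0.986, 0.164, 0.002], [0.164, -0.986, 0.0], [0.002, -0.0, -1.0]]
wrist_force: [0.8, 0.2, -6.0]
width: 0.058
```

Request:
play_rows(series=[[0, 0, -25, 0], [0, 0, -50, 0], [0, 0, -75, 0], [0, 0, -93, 0], [0, 0, -103, 0], [0, 0, -105, 0], [0, 0, -105, 0], [0, 0, -105, 0]])

```text
time_s: 42.9
position: [0.5753, -0.0524, 0.2704]
ee_rot: [[0.986, 0.164, -0.002], [0.164, -0.986, -0.0], [-0.002, -0.0, -1.0]]
wrist_force: [-0.8, 0.7, -5.4]
width: 0.0581
```

Request:
play_rows(series=[[0, 0, 0, 0], [0, 0, 0, 0], [0, 0, 0, 0], [0, 0, 0, 0]])

```text
time_s: 43.4
position: [0.5758, -0.0525, 0.2713]
ee_rot: [[0.986, 0.164, 0.0], [0.164, -0.986, 0.0], [0.0, -0.0, -1.0]]
wrist_force: [0.7, 0.7, -5.9]
width: 0.0583
```

```bash
python3 heft.py pics/scene18.png; python3 d.py
python3 - <<'E'
from station import eyes
from h import *
c=eyes.read_camera("top");cv2.imwrite("pics/top18.png",c["color"])
for n in("top","scene"):
    c=eyes.read_camera(n);P=cloud(c);Z=P[...,2]
    ok=(P[...,1]>.1)&(P[...,1]<.45)&(P[...,0]>.3)&(P[...,0]<.72)
    for lo,hi in((.064,.076),(.114,.126)):
        for a,ct,b,m in cents(ok&(Z>lo)&(Z<hi),150): print(n,lo,a,P[m].mean(0).round(4),P[m].std(0).round(4))
    o2=(abs(P[...,0]-.576)<.05)&(abs(P[...,1]+.051)<.05)
E
```

```text
[-5.92, -5.5, -5.35, -5.79, -6.42, -5.48] [ 0.1906734   0.12777686 -5.74435779]
43.65 [ 0.57583131 -0.0524753   0.2713142 ] 0.05815997165718404
t 43.7 P [575.8 -52.5 271.3] psi 9.5 w 58.4 F [ 0.1  0.2 -5.3] M [-0.08  0.11  0.04] tilt [ 1.e-04 -1.e-04 -1.e+00]
top 0.064 490 [0.574  0.3283 0.0701] [0.0905 0.0469 0.0035]
top 0.064 7825 [0.5259 0.2666 0.0703] [0.0706 0.0525 0.0018]
top 0.114 842 [0.5979 0.2812 0.1204] [0.0151 0.0151 0.0019]
top 0.114 907 [0.4602 0.2576 0.1204] [0.015  0.0151 0.0018]
scene 0.064 13657 [0.5456 0.2766 0.0693] [0.0739 0.0559 0.0015]
scene 0.064 367 [0.6728 0.2945 0.07  ] [0.0033 0.02   0.0034]
scene 0.114 1128 [0.4636 0.2592 0.119 ] [0.0158 0.015  0.0013]
scene 0.114 1739 [0.6012 0.2826 0.1191] [0.0155 0.015  0.0012]
```

View pics/scene18.png

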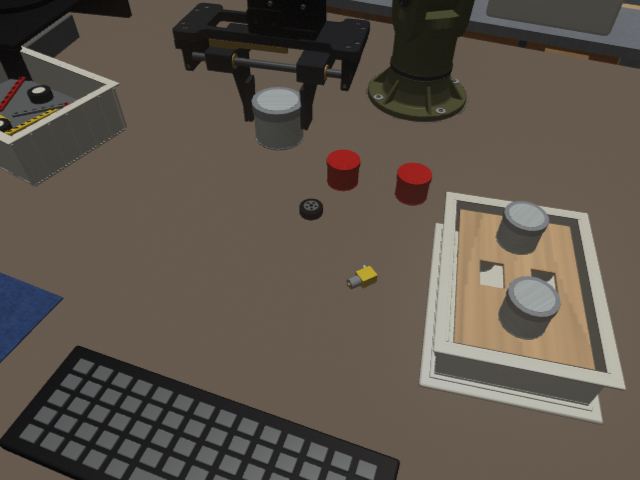

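View pics/top18.png

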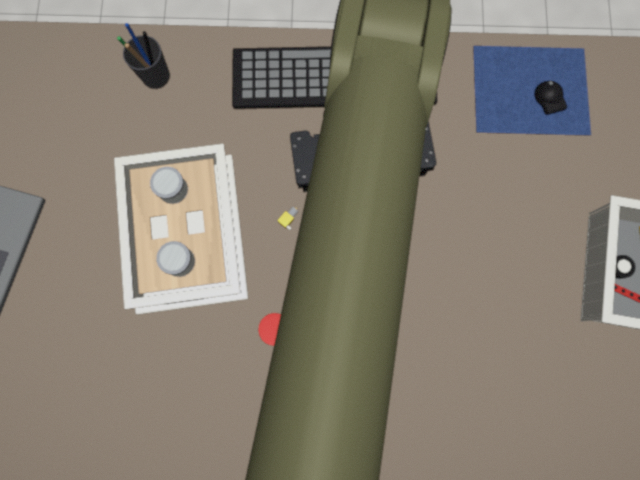

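Everything checks out: the sheet top is flat at 70 mm, the tin tops are at 120 mm, and the heavy tin is upright with its underside at about 234 mm. Handing in.

```bash
python3 -c "
from station import ticket;print(ticket.finish_job())"; python3 d.py
```

```text
the job is handed in; nothing more can be done
None
the job is handed in; nothing more can be done
```

The job is handed in at about 44 s of the 72 s allowed, with the sheet in the tub, two tins on it and the heaviest tin in the grip.

- **Sheet:** I laid it on the four tins and released it only after the force reading showed contact. In the last images it lies flat, with its top at about 70 mm in both views.
- **Hefting:** I lifted all three tins before placing any. They read about 3.0, 6.0 and 2.2 N, so the middle one, at about (576, -51) mm, was clearly the heaviest.
- **Light tins:** Both stand upright on the sheet at about ±70 mm along the tub. Their lids are at 119–120 mm, as expected.
- **Heaviest tin:** It is held upright at 55 N with its underside about 234 mm above the desk. It still read about 5.7 N before hand-in.
- **Bystanders:** The wheel and the motor looked unmoved in the last pictures, as did the red tins; the arm hid one red tin from the top camera.

- **Disagreements:** The two cameras differed by 1–3 mm, and the finger width read about 1–1.5 mm under the nominal size. One early move also stopped about 10 mm short, which I corrected before grasping the sheet. After hand-in the state could no longer be read.

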